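# Open the photometer hood to its stop and load the sample

### The job

Open the hinged black hood of the bench photometer, which has a bar handle in front, until it comes firmly, but gently, up against the sprung stop behind it (where the stop is set has to be felt: forcing the hood hard into it would bend the hinge). Then set the sample glass upright into the instrument's round well, gently and right down to the bottom, and leave the hood standing open, still resting against its stop. Do not disturb the beaker or the rubber stopper.

Things in the scene. Friction and masses are not known exactly. Their poses are not given: they have to be found in the camera images.
- photometer: Bench photometer, a white and grey instrument 150 (x) x 170 (y) x 75 mm, fixed to the worktop; its place and yaw differ each time. Origin at the centre of its underside, x points from its front to its rear, z up. Its flat top deck, 75 mm above the worktop, has one round well, covered by the hood until that is opened.
- lid_hinge (a point): Middle of the hood's hinge axis, at the rear of the top deck: 60 mm behind the photometer's origin and 75 mm up. The axis runs along the photometer's y.
- lid_handle (a point): Middle of the hood's handle, a round steel bar, 10 mm thick, 90 mm long along the photometer's y, held by thin arms at its ends 46 mm in front of the hood (room for a finger). Hood shut: 165 mm in front of the hinge axis, 35 mm above it (110 mm above the worktop), 19 mm below the hood's top. Pinched from above it can turn between the fingers as the hood swings up and back.
- lid (a joint): Hood hinge angle, rad: 0 shut (starts up to 0.1 ajar), grows as the front swings up and back, 1.57 upright. Black hollow hood, front face 120 mm from the hinge, 130 mm wide, 54 mm high, 0.2 kg. The hinge is stiff (0.35 N m friction, about 2 N at the handle): the hood stays where it is left. It meets its stop somewhere from 1.45 to 1.75, different each time.
- lid_stop: Hood stop: aluminium post 40 mm wide, 175 mm tall, behind the photometer, with a set screw at its top carrying a rubber-nosed spring buffer that faces the hood 80 mm above the hinge axis. The screw is set differently each time. The buffer yields 1 mm per 8 N, hard after 8 mm; the hood, let go, stays pressed lightly on it. Origin: same as the photometer's.
- well (a point): Centre of the bottom of the round well, 43 mm above the worktop, 20 mm in front of the photometer's origin. The well is 53 mm wide and 32 mm deep.
- glass_center (a point): Centre, half-way up, of the loose sample glass: upright round clear glass, flat film cover, brown and tan layers in its lower half, 49 mm wide, 77 mm tall, 0.05 to 0.09 kg. It stands on the worktop left or right of the photometer, the beaker on the other side. Seated in the well it stands 45 mm proud of the deck, centre 81 mm above the worktop: hold it by its upper part.
- beaker_center (a point): Centre, half-way up, of a loose empty clear beaker with a spout, 52 x 57 x 68 mm. To be left alone.
- stopper: Loose red-brown tapered rubber stopper, 31 mm wide, 30 mm tall, origin at the centre of its underside. To be left alone.
Not all that is in view belongs to the job. What is shaped like the part that bears glass_center but purple is not meant.

How it is judged:
On the way, in this order (a step that is already met when the one before it is completed fails the run):
1. the hood is open and presses on its stop with at least 2 N (contact force between lid and lid_stop above 2 N and value of joint lid above 1.4 rad), for 0.2 s.
2. the sample glass stands in the well (horizontal distance between glass_center and well below 0.006 m and z of glass_center in the frame of photometer below 0.085 m), for 0.2 s.
At the end, for the whole second after the job is handed in: The hood stands open and still rests on its stop (contact force over 0.3 N); the sample glass stands still and upright (within 0.1 rad) on the bottom of the well (within 4 mm in height and 6 mm sideways) (all of step 2 and contact force between lid and lid_stop above 0.3 N and value of joint lid above 1.4 rad and angle between glass_center's own z axis and vertical below 0.1 rad and linear speed of sample_glass below 0.02 m/s); the robot touches nothing.
It fails at once if the hood presses on its stop with more than 40 N (about 20 N at the handle) (contact force between lid and lid_stop above 40 N).
It fails at once if the sample glass presses on the photometer with more than 35 N (contact force between sample_glass and photometer above 35 N).
It fails at once if the beaker is moved by more than 20 mm (distance of beaker_center from where it was at the start of the episode above 0.02 m).
It fails at once if the stopper is moved by more than 20 mm (distance of stopper from where it was at the start of the episode above 0.02 m).
It also fails if it takes over 72 s, if anything falls off the work surface, if the arm or the gripper's body presses on something with over 40 N, if the wrist force passes 120 N, or if a joint passes its speed limit or range.

### The arm

A 7-joint arm with a two-finger parallel gripper is mounted at the origin on a cart in front of the work surface, level with it; the furniture and walls round the work are solid. World frame = base frame: x ahead of the robot, y to its left, z up, the work surface at z = 0. Lengths are in m, angles in rad, forces in N, time in s.
With the tool pointing down it reaches from about 0.4 to 0.85 m from the base axis. Payload 10.4 kg.
Tool frame: the origin (TCP) lies midway between the tips of the shut fingers; the grasp point (between the pads) lies 19 mm behind it; z points along the fingers, x is the direction in which the jaws open and shut, and the axes are right-handed (so a half turn about z gives the same grasp; the last joint's range is limited). The gripper opens to 87 mm and grips with 3 to 60 N. Pads are 19 mm wide; open, the fingers measure 117 mm over their backs; the gripper's body (75 mm by 190 mm) begins 51 mm behind the grasp point.
Start: joints at [1.272, 0.332, -0.065, 1.46, 0.022, 1.35, -0.088], TCP at [0.17, -0.601, 0.223] pointing down, gripper open.
Joint ranges: [-2.6, 2.6], [-0.5, 2.12], [-1.47, 1.34], [0.16, 2.42], [-1.27, 4.41], [0.06, 2.06], [-2.6, 2.6]. Speed limits (rad/s): [2.22, 2.22, 2.79, 2.79, 3.14, 3.14, 3.14].

### API

Orientations are given as a unit quaternion [x, y, z, w].
In Python, from bench import r gives the robot as it stands. The module is installed in compiled form; this text tells all that it offers.
- The arm moves only by the tool play_rows, never from a script. Its argument "commands" is a list of rows, each a list of 7 numbers: the shift along the world's x, y, z in cm, then the turn, a rotation vector about the world's x, y, z in rad, then the finger opening in cm, from 0 to 8.7. A call has 1 to 20 rows; each row shifts and turns the commanded pose from where the row before left it; what a row does not reach is not made up. A row lasts 1/8 s, in which the tool goes at most 62.5 mm and 10.7 degrees, less where a joint would pass 70% of its speed; a pose out of reach is approached as far as the arm can. A call is refused whole if a number of a shift passes 6.25 or a number of a turn 0.188, either way. A call with a gripper value outside its range is refused whole. The fingers move at their own pace and stop on an object; "grip_force" is the grip in N (left out, the last holds). Time passes only in rows, so rows that do not move let the fingers close. It gives the time, the measured TCP pose, the force and the opening at its end, in the units of the state.
- r.read_state(): the state, without advancing time (a new reading comes with each control period).
- r.camera(name): name is "scene" or "top" or "wrist"; returns a dict with "img" (384x512x3 uint8, red, green, blue), "K" (3x3 intrinsics, pixels), "camera_from_world" (4x4, takes a point from world to camera coordinates). Camera axes: x right, y down, z forward; pixel columns grow to the right and rows downward; lengths in m; the calibration is good to about 2 mm. A picture is of the moment at which its call begins. There is no depth.
- r.close_job(): hands the job in, once; it reports no verdict.
The state is a dict: "time": time; "joint_positions": joint angles; "joint_vel": joint speeds; "joint_torque": joint torques, N m; "ee_pos": TCP position; "eef_rot": TCP orientation; "ft_force": force on the tool from outside, world axes, zero at the start; "torque": the same for the moment, N m; "width": finger opening in m.
Only numpy, scipy, OpenCV 4.12 (cv2) and the standard library are available. Lean on these libraries where they do the work, as an engineer would, in place of code of your own. Each camera call takes 0.05 s, during which the arm holds its last target. There are 200 camera calls.

## Working session

There is one attempt and no reset: what is moved stays moved. The work goes in short steps, Python scripts to look and compute and a tool call to move; the robot and the scene stay as the last step left them, time stands still between calls to the robot, and variables do not carry over. Pictures are saved under pics/ and viewed, about 8 in all and at most 12, crops included, and the job is handed in when it is done.

Besides the shell and the picture viewer there is one more tool, called after ">>>" as a command line: name --pt "numbers of a row" for each row, then --argument value for the rest. play_rows: Moves the arm, as the interface text tells. Its arguments: {"type":"object","properties":{"commands":{"type":"array","items":{"type":"array","items":{"type":"number"}}},"grip_force":{"type":"number"}},"required":["commands"]}

```bash
mkdir -p pics; cat > h.py <<'E'
import numpy as np, cv2, json
from bench import r
def snap(n,f):
    c=r.camera(n); cv2.imwrite(f'pics/{f}.png',c['img'][:,:,::-1]); 
    json.dump({'K':np.array(c['K']).tolist(),'T':np.array(c['camera_from_world']).tolist()},open(f'pics/{f}.json','w')); return c
def cal(f):
    d=json.load(open(f'pics/{f}.json')); return np.array(d['K']),np.array(d['T'])
def ray(f,uv):
    K,T=cal(f); R=T[:3,:3]; o=-R.T@T[:3,3]; d=R.T@np.linalg.inv(K)@[uv[0],uv[1],1]; return o,d/np.linalg.norm(d)
def onz(f,uv,z):
    o,d=ray(f,uv); return o+d*(z-o[2])/d[2]
def tri(*p):
    A=0;b=0
    for f,uv in p:
        o,d=ray(f,uv); P=np.eye(3)-np.outer(d,d); A=A+P; b=b+P@o
    x=np.linalg.solve(A,b); return x,[round(1e3*np.linalg.norm((np.eye(3)-np.outer(d,d))@(x-o)),1) for o,d in [ray(*q) for q in p]]
def proj(f,X):
    K,T=cal(f); c=K@(T[:3,:3]@np.array(X)+T[:3,3]); return c[:2]/c[2]
E
python3 - <<'E'
from h import *
np.set_printoptions(precision=3,suppress=True)
a=snap('scene','s0');b=snap('top','t0')
both=np.vstack([a['img'],b['img']])[:,:,::-1]
for n in ('s0','t0'):
    i=cv2.imread(f'pics/{n}.png'); cv2.imwrite(f'pics/{n}b.png',cv2.resize(i,(800,600),interpolation=cv2.INTER_CUBIC))
    K,T=cal(n); print(K,-T[:3,:3].T@T[:3,3],T[:3,:3])
print(r.read_state())
E
```

```text
[[374.988   0.    255.584]
 [  0.    374.988 189.776]
 [  0.      0.      1.   ]] [0.019 0.536 0.961] [[-0.668 -0.744  0.005]
 [-0.571  0.508 -0.644]
 [ 0.477 -0.433 -0.765]]
[[423.576   0.    254.589]
 [  0.    423.576 202.037]
 [  0.      0.      1.   ]] [0.401 0.023 1.323] [[ 0.012 -1.     0.007]
 [-0.994 -0.013 -0.109]
 [ 0.109 -0.006 -0.994]]
{'time': 0.1, 'joint_positions': array([ 1.272,  0.333, -0.065,  1.461,  0.022,  1.35 , -0.089]), 'joint_vel': array([-0.002,  0.001, -0.   , -0.001, -0.001,  0.   ,  0.001]), 'joint_torque': array([  0.001, -62.455,   0.024, -39.072,  -0.062,   0.037,   0.   ]), 'ee_pos': array([ 0.17 , -0.601,  0.222]), 'eef_rot': array([ 0.798, -0.603, -0.001, -0.   ]), 'ft_force': array([-0.474,  0.176, -0.536]), 'torque': array([-0.028,  0.071,  0.036]), 'width': 0.08701714919449083}
```

View pics/s0b.png

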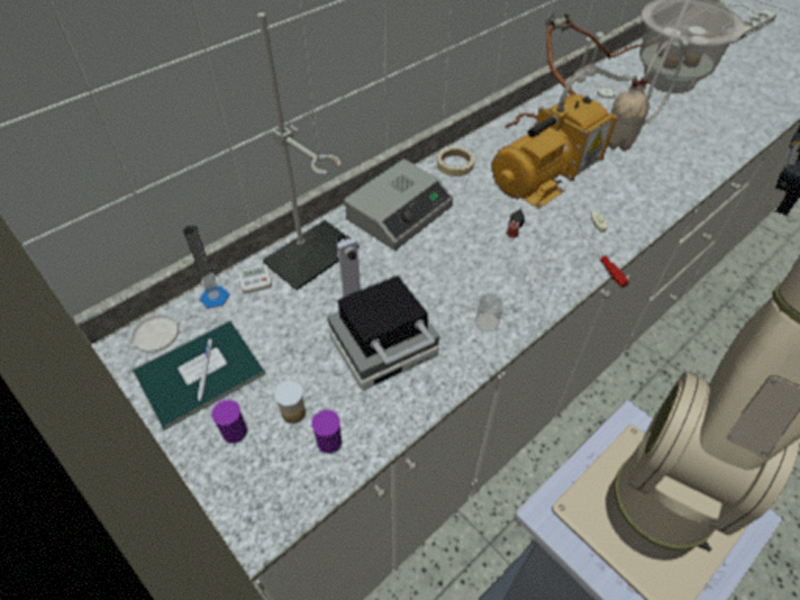

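View pics/t0b.png

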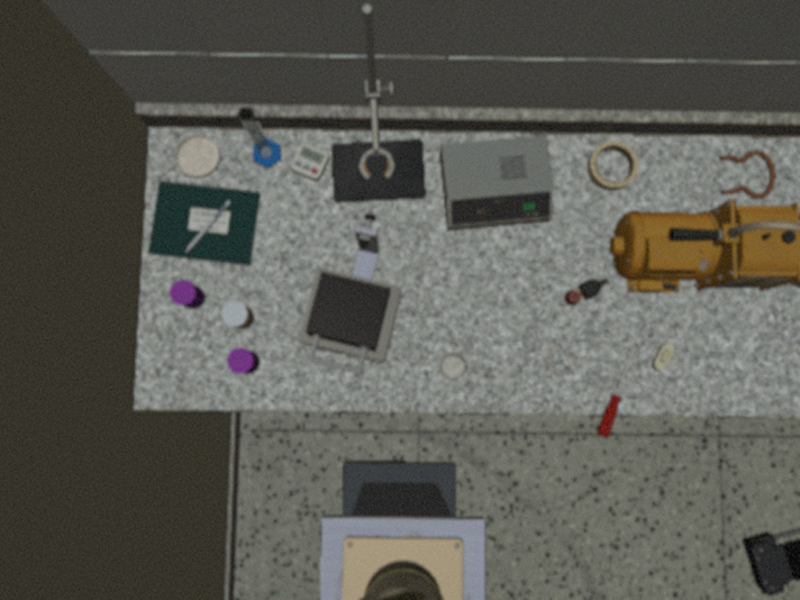

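Scene (800 px): hood about (385,315), handle bar about (380,358)-(432,342), glass (290,400) between two purple decoys, beaker (489,312), stopper-like object about (515,225). The top view agrees. Next is an enlarged crop.

```bash
python3 - <<'E'
import cv2,numpy as np
a=cv2.imread('pics/s0.png')[170:295,140:330]; b=cv2.imread('pics/t0.png')[135:245,100:310]
a=cv2.resize(a,(0,0),fx=4,fy=4,interpolation=2)[:,:760];b=cv2.resize(b,(0,0),fx=3.8,fy=3.8,interpolation=2)[:,:798]
cv2.imwrite('pics/ca.png',a);cv2.imwrite('pics/cb.png',b)
E
```

```text
(no output)
```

View pics/ca.png

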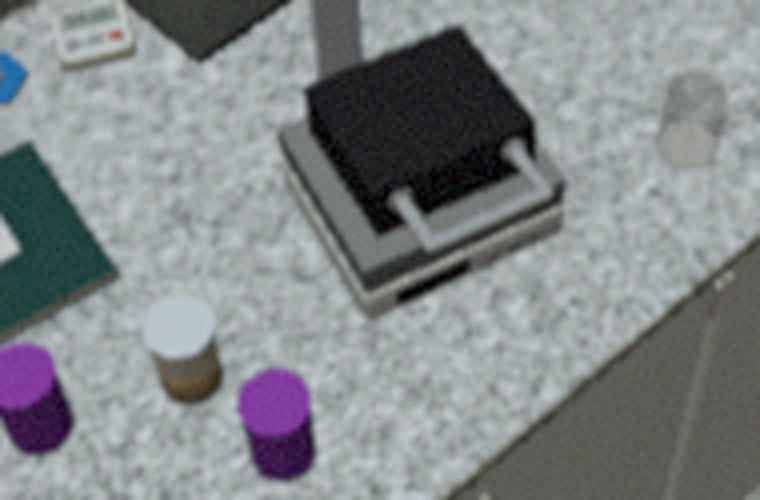

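View pics/cb.png

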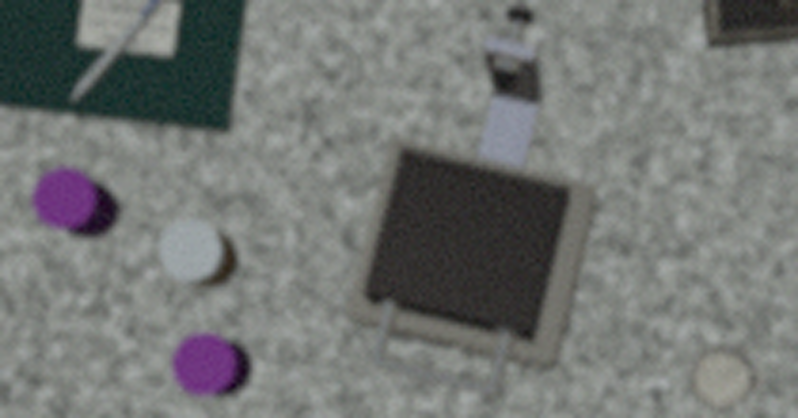

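```bash
cat >> h.py <<'E'
S=lambda x,y:('s0',((x+.5)/4-.5+140,(y+.5)/4-.5+170))
Tp=lambda x,y:('t0',((x+.5)/3.8-.5+100,(y+.5)/3.8-.5+135))
E
python3 - <<'E'
from h import *
np.set_printoptions(precision=4,suppress=True)
P={}
for n,s,t in [('hl',(432,247),(380,358)),('hr',(550,193),(497,385)),('glasstop',(180,327),(192,251)),('hood_rl',(308,92),(402,150)),('hood_rr',(460,30),(572,187)),('hood_fr',(533,120),(532,338)),('hood_fl',(388,193),(367,297)),('beakerbase',(690,145),(715,378)),('purple2',(275,400),(206,364)),('purple1',(25,376),(66,198))]:
    x,e=tri(S(*s),Tp(*t)); P[n]=x; print(n,x,e)
d=P['hl']-P['hr']; print('handle len',np.linalg.norm(d),'yaw',np.arctan2(-d[0],d[1]),'mid',(P['hl']+P['hr'])/2)
d=P['hood_fl']+P['hood_rl']-P['hood_fr']-P['hood_rr']; print('yaw',np.arctan2(-d[0],d[1]))
d=P['hood_rl']+P['hood_rr']-P['hood_fr']-P['hood_fl']; print('yaw',np.arctan2(d[1],d[0]),d/2)
for q in [(350,320),(550,362),(592,185)]: print('deck',onz(*Tp(*q),.075))
for q in [(285,130),(365,283),(562,185)]: print('deckS',onz(*S(*q),.075))
E
```

```text
hl [0.4543 0.1708 0.1128] [np.float64(0.9), np.float64(0.9)]
hr [0.4339 0.0817 0.1144] [np.float64(2.4), np.float64(2.4)]
glasstop [0.5379 0.3243 0.0751] [np.float64(0.3), np.float64(0.3)]
hood_rl [0.6095 0.1559 0.1257] [np.float64(2.2), np.float64(2.2)]
hood_rr [0.585  0.0285 0.1186] [np.float64(0.8), np.float64(0.8)]
hood_fr [0.4713 0.058  0.1397] [np.float64(1.9), np.float64(1.9)]
hood_fl [0.4961 0.1767 0.1381] [np.float64(3.5), np.float64(3.5)]
beakerbase [ 0.4444 -0.0905  0.0105] [np.float64(2.8), np.float64(2.8)]
purple2 [0.4503 0.3099 0.0767] [np.float64(0.1), np.float64(0.1)]
purple1 [0.5773 0.4231 0.0742] [np.float64(1.9), np.float64(1.9)]
handle len 0.0914008236730363 yaw -0.2246304216952433 mid [0.4441 0.1263 0.1136]
yaw -0.1970273685263927
yaw -0.21835535547257365 [ 0.1136 -0.0252 -0.0168]
deck [0.4858 0.2001 0.075 ]
deck [0.4552 0.0445 0.075 ]
deck [0.5942 0.0136 0.075 ]
deckS [0.6256 0.1673 0.075 ]
deckS [0.4813 0.2083 0.075 ]
deckS [0.4506 0.0476 0.075 ]
```

```bash
python3 - <<'E'
from h import *
np.set_printoptions(precision=3,suppress=True)
k=.64
T=lambda s,t:tri(('s0',(s[0]*k,s[1]*k)),('t0',(t[0]*k,t[1]*k)))
print('ring mid',T((325,163),(377,165)));print('tip',T((338,163),(390,178)));print('clamp',T((283,131),(375,88)))
print('post top',T((347,243),(367,228)))
s=r.read_state();from scipy.spatial.transform import Rotation as R
print(R.from_quat(s['eef_rot']).as_matrix())
yaw=-.216;u=np.array([np.cos(yaw),np.sin(yaw)])
for h in [(0.602,.093)]:
  for th in np.arange(0,1.8,.2): 
    a=th+np.arctan2(35,165);q=.1687
    print(th,np.array(h)-u*q*np.cos(a),.075+q*np.sin(a))
E
```

```text
ring mid (array([0.754, 0.053, 0.304]), [np.float64(0.8), np.float64(0.8)])
tip (array([0.735, 0.034, 0.304]), [np.float64(3.8), np.float64(3.8)])
clamp (array([0.878, 0.058, 0.311]), [np.float64(0.6), np.float64(0.6)])
post top (array([0.684, 0.072, 0.166]), [np.float64(1.2), np.float64(1.2)])
[[ 0.272 -0.962 -0.   ]
 [-0.962 -0.272  0.001]
 [-0.001  0.    -1.   ]]
0.0 [0.441 0.128] 0.11000595994949916
0.2 [0.451 0.126] 0.14209419294620873
0.4 [0.467 0.123] 0.1715075921981224
0.6000000000000001 [0.488 0.118] 0.19707353829641505
0.8 [0.514 0.112] 0.21777279764815616
1.0 [0.544 0.106] 0.2327801561032819
1.2000000000000002 [0.575 0.099] 0.24149731763864457
1.4000000000000001 [0.608 0.092] 0.24357675653242333
1.6 [0.641 0.084] 0.238935572117972
```

The ring stand's clamp sits at about (0.73–0.75, 0.05, 0.30), close to where the gripper body ends up once the hood is open. I'll lean the tool back during the swing to clear it. First I move above the handle.

>>> play_rows --pt "3.5 3.1 0.3 0 0 0.054 3.5" --pt "3.5 3.1 0.3 0 0 0.054 3.5" --pt "3.5 3.1 0.3 0 0 0.054 3.5" --pt "3.5 3.1 0.3 0 0 0.054 3.5" --pt "3.5 3.1 0.3 0 0 0.054 3.5" --pt "3.5 3.1 0.3 0 0 0.054 3.5" --pt "3.5 3.1 0.3 0 0 0.054 3.5" --pt "3.5 3.1 0.3 0 0 0.054 3.5" --pt "0 4 0 0 0 0.054 3.5" --pt "0 4 0 0 0 0.054 3.5" --pt "0 4 0 0 0 0.054 3.5" --pt "0 4 0 0 0 0.054 3.5" --pt "0 4 0 0 0 0.054 3.5" --pt "0 4 0 0 0 0.054 3.5" --pt "0 4 0 0 0 0.054 3.5" --pt "0 4 0 0 0 0.054 3.5" --pt "0 4 0 0 0 0.054 3.5" --pt "0 4 0 0 0 0.054 3.5" --pt "0 4 0 0 0 0.054 3.5" --pt "0 4 0 0 0 0.054 3.5"

```text
time: 2.6
ee_pos: [0.4497, 0.1284, 0.2466]
eef_rot: [0.994, -0.106, 0.0, 0.0]
ft_force: [0.7, 0.3, 0.3]
width: 0.0351
```

```bash
python3 - <<'E'
from h import *
np.set_printoptions(precision=3,suppress=True)
from scipy.spatial.transform import Rotation as R
c=snap('wrist','w1');snap('scene','s1')
s=r.read_state();print(s['time'],s['ee_pos'],R.from_quat(s['eef_rot']).as_matrix(),s['joint_positions'],s['width'])
K,T=cal('w1');print(K,-T[:3,:3].T@T[:3,3])
print(proj('w1',(.4441,.1263,.1136)))
i=cv2.imread('pics/w1.png');j=cv2.imread('pics/s1.png')[120:312,128:384]
i=cv2.resize(i,(480,360));j=cv2.resize(j,(320,240))
o=np.zeros((360,800,3),np.uint8);o[:,:480]=i;o[:240,480:]=j;cv2.imwrite('pics/m1.png',o)
E
```

```text
2.7 [0.449 0.132 0.247] [[ 0.979 -0.205  0.   ]
 [-0.205 -0.979  0.001]
 [-0.    -0.001 -1.   ]] [ 0.447  0.013 -0.821  1.784  0.008  1.348 -0.582] 0.03479937274514367
[[299.326   0.    252.953]
 [  0.    299.326 190.836]
 [  0.      0.      1.   ]] [0.467 0.201 0.409]
[246.821 184.554]
```

View pics/m1.png

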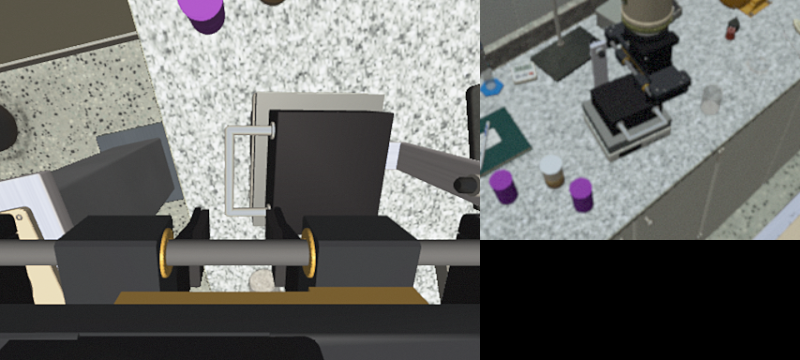

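The wrist view shows the handle bar at (229,128)–(229,213), and the gripper body runs along the jaw axis. The bar is within 2 px of where my estimate projects.

```bash
python3 - <<'E'
from h import *
np.set_printoptions(precision=4,suppress=True)
f=512/480
W=lambda x,y:('w1',(x*f,y*f))
a=[tri(S(432,247),Tp(380,358),W(230,129)),tri(S(550,193),Tp(497,385),W(228.5,212))]
print(a); m=(a[0][0]+a[1][0])/2; d=a[0][0]-a[1][0]; print(m,np.linalg.norm(d),np.arctan2(-d[0],d[1]))
for q in [(255,94),(384,96)]: print('deckL',onz(*W(*q),.075))
for q in [(270,135),(270,211)]: print(onz(*W(*q),.11))
E
```

```text
[(array([0.4536, 0.1716, 0.1138]), [np.float64(1.1), np.float64(1.3), np.float64(1.4)]), (array([0.4328, 0.0825, 0.1159]), [np.float64(2.0), np.float64(3.1), np.float64(1.7)])]
[0.4432 0.1271 0.1148] 0.0915459645569715 -0.23001962967126027
deckL [0.4876 0.2016 0.075 ]
deckL [0.631  0.1684 0.075 ]
[0.4928 0.1574 0.11  ]
[0.4773 0.0722 0.11  ]
```

>>> play_rows --pt "-0.55 -0.5 -2 0 0 -0.015 3.5" --pt "0 0 -3 0 0 0 3.5" --pt "0 0 -3 0 0 0 3.5" --pt "0 0 -3 0 0 0 3.5" --pt "0 0 -2.2 0 0 0 3.5" --pt "0 0 -1.5 0 0 0 3.5" --pt "0 0 -0.4 0 0 0 3.5" --pt "0 0 0 0 0 0 3.5" --grip_force 12

```text
time: 3.7
ee_pos: [0.4449, 0.1216, 0.0959]
eef_rot: [0.993, -0.115, 0.0, -0.0]
ft_force: [0.4, 0.0, 0.4]
width: 0.0349
```

```bash
python3 - <<'E'
from h import *
snap('wrist','w2');snap('scene','s2')
i=cv2.imread('pics/w2.png');j=cv2.imread('pics/s2.png')[190:290,200:300]
i=cv2.resize(i,(480,360));j=cv2.resize(j,(320,320),interpolation=2)
o=np.zeros((360,800,3),np.uint8);o[:,:480]=i;o[:320,480:]=j;cv2.imwrite('pics/m2.png',o)
print(r.read_state())
E
```

```text
{'time': 3.8, 'joint_positions': array([ 0.40727043,  0.16879088, -0.81747659,  1.99314447,  0.14339475,
        1.0357512 , -0.70644501]), 'joint_vel': array([-5.22185762e-04, -6.08293420e-04, -2.32463809e-03,  1.60732315e-03,
        4.15857540e-04, -7.78395300e-05, -9.82200426e-05]), 'joint_torque': array([-1.96982548e-02, -3.53450847e+01, -4.11094487e+00, -3.38618016e+01,
       -4.79387690e-02, -1.87477452e-02, -3.04359914e-03]), 'ee_pos': array([0.44520809, 0.12173578, 0.09629625]), 'eef_rot': array([ 9.93392163e-01, -1.14767698e-01,  6.09340765e-04, -1.17402773e-04]), 'ft_force': array([-0.22222433, -0.60014312,  0.08342673]), 'torque': array([-0.05675365, -0.05917616,  0.01420407]), 'width': 0.034896315977840056}
```

View pics/m2.png

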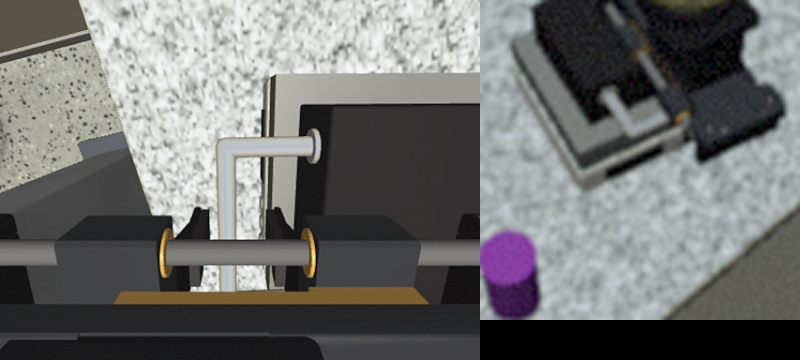

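The bar runs between the fingers about 4 mm toward the left (front) finger. I'll shift to centre it, then close.

>>> play_rows --pt "-0.4 0.3 0 0 0 0 3.5" --pt "0 0 0 0 0 0 1.8" --pt "0 0 0 0 0 0 0.5" --pt "0 0 0 0 0 0 0.5" --pt "0 0 0 0 0 0 0.5" --pt "0 0 0 0 0 0 0.5" --grip_force 12

```text
time: 4.55
ee_pos: [0.4399, 0.1247, 0.0953]
eef_rot: [0.993, -0.115, -0.001, 0.0]
ft_force: [-4.5, -0.1, 3.1]
width: 0.0091
```

```bash
cat > arc.py <<'E'
from h import *
from scipy.spatial.transform import Rotation as R
# rows for swing: start grasp point g0, hinge distance; theta list, tilt list
def rows(g0,hinge,yaw,ths,tilts):
    u=np.array([np.cos(yaw),np.sin(yaw),0]);v=np.array([-np.sin(yaw),np.cos(yaw),0]);z=np.array([0,0,1.])
    rel=g0-hinge; q=np.hypot(rel@u,rel[2]); a0=np.arctan2(rel[2],-(rel@u)); print('r',q,'a0',a0)
    tcp=lambda dth,t:hinge+(rel@v)*v-u*q*np.cos(a0+dth)+z*q*np.sin(a0+dth)+.019*(u*np.sin(t)-z*np.cos(t))
    p=tcp(0,tilts[0])
    for i in range(1,len(ths)):
        n=tcp(ths[i],tilts[i]); rv=-v*(tilts[i]-tilts[i-1]); d=(n-p)*100; p=n
        print([round(x,2) for x in d]+[round(x,3) for x in rv]+[0.5], round(ths[i],2))
E
python3 - <<'E'
from arc import *
np.set_printoptions(precision=4,suppress=True)
s=r.read_state();M=R.from_quat(s['eef_rot']).as_matrix();g=s['ee_pos']-.019*M[:,2]
print(s['ee_pos'],g,s['width'],s['ft_force'])
yaw=-.222;u=np.array([np.cos(yaw),np.sin(yaw),0])
h=g+.164*u;h[2]=.075;print(h)
ths=np.linspace(0,1.32,25);rows(g,h,yaw,ths,np.clip(ths/1.1,0,1)*.6)
E
```

```text
[0.4399 0.1247 0.0953] [0.44   0.1247 0.1143] 0.009101911684326692 [-4.5376 -0.0892  3.146 ]
[0.5999 0.0886 0.075 ]
r 0.1686492478590441 a0 0.2353514767283119
[np.float64(0.29), np.float64(-0.07), np.float64(0.9), np.float64(-0.007), np.float64(-0.029), np.float64(-0.0), 0.5] 0.06
[np.float64(0.34), np.float64(-0.08), np.float64(0.88), np.float64(-0.007), np.float64(-0.029), np.float64(-0.0), 0.5] 0.11
[np.float64(0.38), np.float64(-0.09), np.float64(0.87), np.float64(-0.007), np.float64(-0.029), np.float64(-0.0), 0.5] 0.16
[np.float64(0.43), np.float64(-0.1), np.float64(0.85), np.float64(-0.007), np.float64(-0.029), np.float64(-0.0), 0.5] 0.22
[np.float64(0.48), np.float64(-0.11), np.float64(0.83), np.float64(-0.007), np.float64(-0.029), np.float64(-0.0), 0.5] 0.28
[np.float64(0.52), np.float64(-0.12), np.float64(0.81), np.float64(-0.007), np.float64(-0.029), np.float64(-0.0), 0.5] 0.33
[np.float64(0.56), np.float64(-0.13), np.float64(0.78), np.float64(-0.007), np.float64(-0.029), np.float64(-0.0), 0.5] 0.38
[np.float64(0.6), np.float64(-0.14), np.float64(0.75), np.float64(-0.007), 
[... 1301 characters left out ...]
np.float64(-0.2), np.float64(0.32), np.float64(-0.007), np.float64(-0.029), np.float64(-0.0), 0.5] 1.04
[np.float64(0.92), np.float64(-0.21), np.float64(0.27), np.float64(-0.007), np.float64(-0.029), np.float64(-0.0), 0.5] 1.1
[np.float64(0.89), np.float64(-0.2), np.float64(0.19), np.float64(-0.0), np.float64(-0.0), np.float64(-0.0), 0.5] 1.16
[np.float64(0.89), np.float64(-0.2), np.float64(0.14), np.float64(-0.0), np.float64(-0.0), np.float64(-0.0), 0.5] 1.21
[np.float64(0.9), np.float64(-0.2), np.float64(0.09), np.float64(-0.0), np.float64(-0.0), np.float64(-0.0), 0.5] 1.26
[np.float64(0.9), np.float64(-0.2), np.float64(0.04), np.float64(-0.0), np.float64(-0.0), np.float64(-0.0), 0.5] 1.32
```

>>> play_rows --pt "0.29 -0.07 0.9 -0.007 -0.029 0 0.5" --pt "0.34 -0.08 0.88 -0.007 -0.029 0 0.5" --pt "0.38 -0.09 0.87 -0.007 -0.029 0 0.5" --pt "0.43 -0.1 0.85 -0.007 -0.029 0 0.5" --pt "0.48 -0.11 0.83 -0.007 -0.029 0 0.5" --pt "0.52 -0.12 0.81 -0.007 -0.029 0 0.5" --pt "0.56 -0.13 0.78 -0.007 -0.029 0 0.5" --pt "0.6 -0.14 0.75 -0.007 -0.029 0 0.5"

```text
time: 5.55
ee_pos: [0.479, 0.1149, 0.1633]
eef_rot: [0.986, -0.115, 0.121, 0.014]
ft_force: [17.6, -2.9, -19.9]
width: 0.0093
```

>>> play_rows --pt "0.15 -0.03 -0.12 0 0 0 0.5" --pt "0 0 0 0 0 0 0.5"

```text
time: 5.8
ee_pos: [0.4785, 0.1151, 0.1621]
eef_rot: [0.986, -0.114, 0.119, 0.015]
ft_force: [-2.9, -4.0, 5.2]
width: 0.0091
```

```bash
cat > go.py <<'E'
from arc import *
import sys
np.set_printoptions(precision=4,suppress=True)
s=r.read_state();M=R.from_quat(s['eef_rot']).as_matrix();g=s['ee_pos']-.019*M[:,2]
yaw=-.222;u=np.array([np.cos(yaw),np.sin(yaw),0]);v=np.array([-np.sin(yaw),np.cos(yaw),0])
a=np.arcsin((g[2]-.075)/.1687)
if len(sys.argv)>3: a=np.pi-a
h=g+.1687*np.cos(a)*u;h[2]=.075
t=np.arcsin(M[:2,2]@u[:2]);print('theta',a-.209,'hinge',h,'g',g,'tilt',t,'side',M[:,2]@v)
n=int(sys.argv[1]);dth=float(sys.argv[2]);ths=np.arange(n+1)*dth
rows(g,h,yaw,ths,np.minimum(t+ths*.55,.65) if t<.65 else np.full(n+1,t))
E
python3 go.py 16 .055
```

```text
theta 0.46679869990294487 hinge [0.6025 0.0872 0.075 ] g [0.4741 0.1162 0.1805] tilt 0.24058939628802387 side -0.0049683551166092976
r 0.16869999999999996 a0 0.6757986999029449
[np.float64(0.64), np.float64(-0.14), np.float64(0.72), np.float64(-0.007), np.float64(-0.03), np.float64(-0.0), 0.5] 0.06
[np.float64(0.68), np.float64(-0.15), np.float64(0.69), np.float64(-0.007), np.float64(-0.03), np.float64(-0.0), 0.5] 0.11
[np.float64(0.71), np.float64(-0.16), np.float64(0.66), np.float64(-0.007), np.float64(-0.03), np.float64(-0.0), 0.5] 0.16
[np.float64(0.74), np.float64(-0.17), np.float64(0.62), np.float64(-0.007), np.float64(-0.03), np.float64(-0.0), 0.5] 0.22
[np.float64(0.77), np.float64(-0.17), np.float64(0.58), np.float64(-0.007), np.float64(-0.03), np.float64(-0.0), 0.5] 0.28
[np.float64(0.8), np.float64(-0.18), np.float64(0.54), np.float64(-0.007), np.float64(-0.03), np.float64(-0.0), 0.5] 0.33
[np.float64(0.83), np.float64(-0.19), np.float64(0.5), np.float64(-0.007), np.float64(-0.03), np.float64(-0.0), 0.5] 0.38
[np.float64(0.85), np.float64(-0.19), np.float64(0.46), np.float
[... 328 characters left out ...]
t64(-0.2), np.float64(0.32), np.float64(-0.007), np.float64(-0.03), np.float64(-0.0), 0.5] 0.6
[np.float64(0.92), np.float64(-0.21), np.float64(0.27), np.float64(-0.007), np.float64(-0.03), np.float64(-0.0), 0.5] 0.66
[np.float64(0.93), np.float64(-0.21), np.float64(0.22), np.float64(-0.007), np.float64(-0.03), np.float64(-0.0), 0.5] 0.72
[np.float64(0.92), np.float64(-0.21), np.float64(0.16), np.float64(-0.004), np.float64(-0.016), np.float64(-0.0), 0.5] 0.77
[np.float64(0.9), np.float64(-0.2), np.float64(0.09), np.float64(-0.0), np.float64(-0.0), np.float64(-0.0), 0.5] 0.82
[np.float64(0.9), np.float64(-0.2), np.float64(0.04), np.float64(-0.0), np.float64(-0.0), np.float64(-0.0), 0.5] 0.88
```

>>> play_rows --pt "0.64 -0.14 0.72 -0.007 -0.03 0 0.5" --pt "0.68 -0.15 0.69 -0.007 -0.03 0 0.5" --pt "0.71 -0.16 0.66 -0.007 -0.03 0 0.5" --pt "0.74 -0.17 0.62 -0.007 -0.03 0 0.5" --pt "0.77 -0.17 0.58 -0.007 -0.03 0 0.5" --pt "0.8 -0.18 0.54 -0.007 -0.03 0 0.5" --pt "0.83 -0.19 0.5 -0.007 -0.03 0 0.5"

```text
time: 6.68
ee_pos: [0.5303, 0.104, 0.2043]
eef_rot: [0.968, -0.112, 0.224, 0.027]
ft_force: [0.4, -4.9, -8.5]
width: 0.0087
```

```bash
python3 go.py 9 .055 | head -3
```

```text
theta 0.8410057095656448 hinge [0.604  0.0875 0.075 ] g [0.5221 0.106  0.2213] tilt 0.4559167649138338 side -0.005152889849614336
r 0.16869999999999996 a0 1.050005709565645
[np.float64(0.85), np.float64(-0.19), np.float64(0.47), np.float64(-0.007), np.float64(-0.03), np.float64(-0.0), 0.5] 0.06
```

>>> play_rows --pt "0.85 -0.19 0.44 -0.007 -0.03 0 0.5" --pt "0.87 -0.2 0.4 -0.007 -0.03 0 0.5" --pt "0.89 -0.2 0.36 -0.007 -0.03 0 0.5" --pt "0.91 -0.2 0.31 -0.007 -0.03 0 0.5" --pt "0.92 -0.21 0.26 -0.007 -0.03 0 0.5" --pt "0.93 -0.21 0.21 -0.007 -0.03 0 0.5" --pt "0.92 -0.21 0.16 -0.004 -0.016 0 0.5"

```text
time: 7.55
ee_pos: [0.5931, 0.0904, 0.2255]
eef_rot: [0.94, -0.109, 0.32, 0.038]
ft_force: [-3.3, -1.7, -6.6]
width: 0.009
```

```bash
python3 go.py 14 .035
```

```text
theta 1.16758902473463 hinge [0.6136 0.0859 0.075 ] g [0.5818 0.0931 0.2405] tilt 0.6568424901035189 side -0.005833846820941731
r 0.1687 a0 1.3765890247346302
[np.float64(0.57), np.float64(-0.13), np.float64(0.1), np.float64(-0.0), np.float64(-0.0), np.float64(-0.0), 0.5] 0.04
[np.float64(0.57), np.float64(-0.13), np.float64(0.08), np.float64(-0.0), np.float64(-0.0), np.float64(-0.0), 0.5] 0.07
[np.float64(0.57), np.float64(-0.13), np.float64(0.06), np.float64(-0.0), np.float64(-0.0), np.float64(-0.0), 0.5] 0.11
[np.float64(0.57), np.float64(-0.13), np.float64(0.04), np.float64(-0.0), np.float64(-0.0), np.float64(-0.0), 0.5] 0.14
[np.float64(0.58), np.float64(-0.13), np.float64(0.02), np.float64(-0.0), np.float64(-0.0), np.float64(-0.0), 0.5] 0.18
[np.float64(0.58), np.float64(-0.13), np.float64(0.0), np.float64(-0.0), np.float64(-0.0), np.float64(-0.0), 0.5] 0.21
[np.float64(0.58), np.float64(-0.13), np.float64(-0.02), np.float64(-0.0), np.float64(-0.0), np.float64(-0.0), 0.5] 0.25
[np.float64(0.57), np.float64(-0.13), np.float64(-0.04), np.float64(-0.0), np.float64(-0.0), np.float64(-0.0), 0.5] 0.28
[np.float64(0.57), np.float64(-0.13), np.float64(-0.06), np.float64(-0.0), np.float64(-0.0), np.float64(-0.0), 0.5] 0.32
[np.float64(0.57), np.float64(-0.13), np.float64(-0.08), np.float64(-0.0), np.float64(-0.0), np.float64(-0.0), 0.5] 0.35
[np.float64(0.57), np.float64(-0.13), np.float64(-0.1), np.float64(-0.0), np.float64(-0.0), np.float64(-0.0), 0.5] 0.38
[np.float64(0.56), np.float64(-0.13), np.float64(-0.12), np.float64(-0.0), np.float64(-0.0), np.float64(-0.0), 0.5] 0.42
[np.float64(0.56), np.float64(-0.13), np.float64(-0.14), np.float64(-0.0), np.float64(-0.0), np.float64(-0.0), 0.5] 0.46
[np.float64(0.55), np.float64(-0.12), np.float64(-0.16), np.float64(-0.0), np.float64(-0.0), np.float64(-0.0), 0.5] 0.49
```

>>> play_rows --pt "0.57 -0.13 0.06 0 0 0 0.5" --pt "0.57 -0.13 0.04 0 0 0 0.5" --pt "0.57 -0.13 0.02 0 0 0 0.5" --pt "0.57 -0.13 0 0 0 0 0.5"

```text
time: 8.05
ee_pos: [0.6158, 0.0852, 0.2265]
eef_rot: [0.941, -0.109, 0.32, 0.037]
ft_force: [-1.7, 0.8, -8.4]
width: 0.009
```

>>> play_rows --pt "0.3 -0.07 0 0 0 0 0.5" --pt "0.3 -0.07 -0.02 0 0 0 0.5"

```text
time: 8.3
ee_pos: [0.6217, 0.0838, 0.2264]
eef_rot: [0.941, -0.109, 0.32, 0.038]
ft_force: [-2.3, 0.2, -6.5]
width: 0.009
```

>>> play_rows --pt "0.3 -0.07 -0.02 0 0 0 0.5"

```text
time: 8.43
ee_pos: [0.6247, 0.0831, 0.2263]
eef_rot: [0.941, -0.109, 0.32, 0.038]
ft_force: [-2.7, 1.1, -7.6]
width: 0.009
```

>>> play_rows --pt "0.3 -0.07 -0.02 0 0 0 0.5"

```text
time: 8.55
ee_pos: [0.6277, 0.0824, 0.2261]
eef_rot: [0.94, -0.109, 0.32, 0.038]
ft_force: [-4.1, 2.4, -8.1]
width: 0.0095
```

>>> play_rows --pt "0.2 -0.05 -0.05 0 0 0 0.5"

```text
time: 8.68
ee_pos: [0.6299, 0.0818, 0.2258]
eef_rot: [0.94, -0.109, 0.32, 0.037]
ft_force: [-2.6, 2.1, -6.1]
width: 0.0094
```

>>> play_rows --pt "0.2 -0.05 -0.04 0 0 0 0.5"

```text
time: 8.8
ee_pos: [0.632, 0.0814, 0.2257]
eef_rot: [0.94, -0.109, 0.32, 0.038]
ft_force: [-2.7, 2.7, -5.1]
width: 0.0095
```

>>> play_rows --pt "0.2 -0.05 -0.02 0 0 0 0.5" --pt "0.2 -0.05 -0.03 0 0 0 0.5"

```text
time: 9.05
ee_pos: [0.636, 0.0804, 0.2251]
eef_rot: [0.94, -0.109, 0.32, 0.037]
ft_force: [-2.5, 3.7, -6.0]
width: 0.0092
```

>>> play_rows --pt "0.2 -0.05 -0.03 0 0 0 0.5" --pt "0.2 -0.05 -0.03 0 0 0 0.5"

```text
time: 9.3
ee_pos: [0.64, 0.0795, 0.2245]
eef_rot: [0.94, -0.109, 0.32, 0.037]
ft_force: [-2.4, 4.2, -3.7]
width: 0.0091
```

>>> play_rows --pt "0.2 -0.04 -0.03 0 0 0 0.5" --pt "0.2 -0.04 -0.03 0 0 0 0.5"

```text
time: 9.55
ee_pos: [0.6439, 0.0785, 0.2238]
eef_rot: [0.94, -0.109, 0.32, 0.038]
ft_force: [-1.7, 4.4, -4.1]
width: 0.0094
```

>>> play_rows --pt "0.2 -0.04 -0.04 0 0 0 0.5" --pt "0.2 -0.04 -0.04 0 0 0 0.5"

```text
time: 9.8
ee_pos: [0.6476, 0.0777, 0.2229]
eef_rot: [0.94, -0.109, 0.32, 0.038]
ft_force: [-8.5, 3.0, 0.0]
width: 0.0094
```

Contact is felt: force along the push rose by about 6 N, so roughly 12 N on the stop. I'll hold and check.

>>> play_rows --pt "0 0 0 0 0 0 0.5" --pt "0 0 0 0 0 0 0.5" --pt "0 0 0 0 0 0 0.5"

```text
time: 10.18
ee_pos: [0.6477, 0.0776, 0.2229]
eef_rot: [0.94, -0.109, 0.32, 0.038]
ft_force: [-3.7, 3.9, -1.9]
width: 0.0092
```

>>> play_rows --pt "0.2 -0.04 -0.04 0 0 0 0.5" --pt "0 0 0 0 0 0 0.5" --pt "0 0 0 0 0 0 0.5"

```text
time: 10.55
ee_pos: [0.6494, 0.0772, 0.2224]
eef_rot: [0.941, -0.109, 0.32, 0.038]
ft_force: [-7.8, 3.1, -0.8]
width: 0.0093
```

>>> play_rows --pt "0 0 0 0 0 0 0.5" --pt "0 0 0 0 0 0 1.5" --pt "0 0 0 0 0 0 3" --pt "0 0 0 0 0 0 3" --pt "-0.6 0.13 0.8 0 0 0 3" --pt "-1.2 0.27 1.6 0 0 0 3" --pt "-1.8 0.4 2.4 0 0 0 3" --pt "-1.8 0.4 2.4 0 0 0 3"

```text
time: 11.55
ee_pos: [0.5954, 0.0889, 0.2955]
eef_rot: [0.94, -0.109, 0.32, 0.038]
ft_force: [-0.3, 0.1, 0.0]
width: 0.0296
```

>>> play_rows --pt "-1.2 0.4 0 0.024 0.106 0 3" --pt "-1.2 0.4 0 0.024 0.106 0 3" --pt "-1.2 0.4 0 0.024 0.106 0 3" --pt "-1.2 0.4 0 0.024 0.106 0 3" --pt "-1.2 0.4 0 0.024 0.106 0 3" --pt "-1.2 0.4 0 0.024 0.106 0 3" --pt "-0.4 0.85 -0.1 0 0 0.157 7" --pt "-0.4 0.85 -0.1 0 0 0.157 7" --pt "-0.4 0.85 -0.1 0 0 0.157 7" --pt "-0.4 0.85 -0.1 0 0 0.157 7" --pt "-0.4 0.85 -0.1 0 0 0.157 7" --pt "-0.4 0.85 -0.1 0 0 0.157 7" --pt "-0.4 0.85 -0.1 0 0 0.157 7" --pt "-0.4 0.85 -0.1 0 0 0.157 7" --pt "-0.4 0.85 -0.1 0 0 0.157 7" --pt "-0.4 0.85 -0.1 0 0 0.157 7" --pt "0 0 0 0 0 0 7"

```text
time: 13.68
ee_pos: [0.4838, 0.1982, 0.2846]
eef_rot: [0.783, 0.621, 0.004, 0.001]
ft_force: [0.4, 0.7, -1.0]
width: 0.0702
```

```bash
python3 - <<'E'
from arc import *
np.set_printoptions(precision=4,suppress=True)
snap('wrist','w3');snap('scene','s3');snap('top','t3')
s=r.read_state();print(s['ee_pos'],R.from_quat(s['eef_rot']).as_matrix(),s['joint_positions'])
i=cv2.resize(cv2.imread('pics/w3.png'),(800,600),interpolation=2);cv2.imwrite('pics/m3.png',i)
j=cv2.resize(cv2.imread('pics/s3.png')[150:300,140:290],(400,400),interpolation=2);k=cv2.resize(cv2.imread('pics/t3.png')[120:270,130:280],(400,400),interpolation=2)
cv2.imwrite('pics/m4.png',np.hstack([j,k]))
E
```

```text
[0.4841 0.1974 0.2845] [[ 0.2311  0.9729  0.007 ]
 [ 0.9729 -0.2311  0.002 ]
 [ 0.0035  0.0063 -1.    ]] [ 0.4914  0.2024 -1.0868  1.5944  0.1825  1.4471  0.7292]
```

View pics/m3.png

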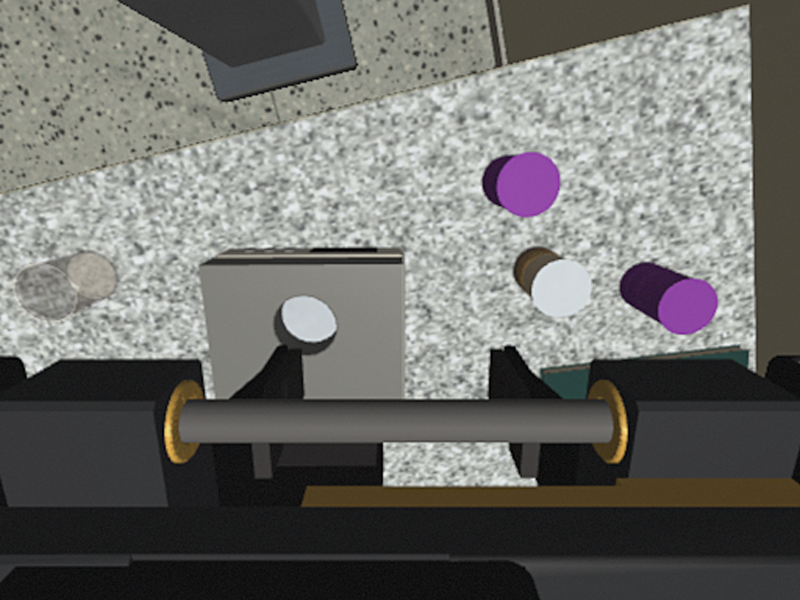

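View pics/m4.png

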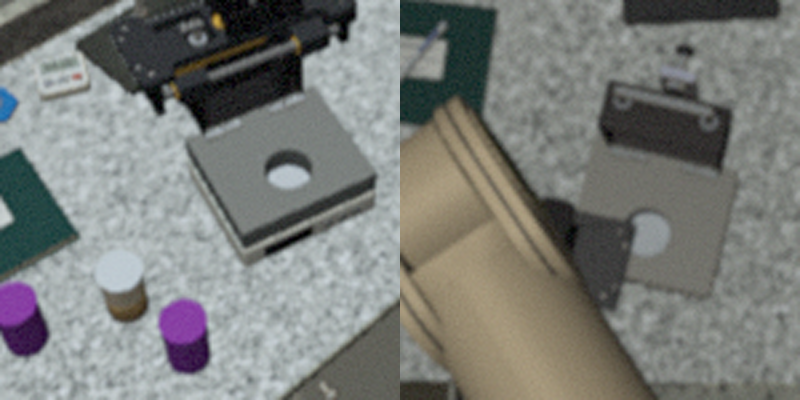

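Wrist (800 px): well rim centred about (305.5,325), glass top (561,289). Scene crop: rim centre (288,173). Top view: the hood stands open against the post. Now I compute the well and glass positions.

```bash
python3 - <<'E'
from arc import *
np.set_printoptions(precision=4,suppress=True)
W=lambda x,y:('w3',((x+.5)*.64-.5,(y+.5)*.64-.5))
f=400/150
S3=lambda x,y:('s3',((x+.5)/f-.5+140,(y+.5)/f-.5+150)); T3=lambda x,y:('t3',((x+.5)/f-.5+130,(y+.5)/f-.5+120))
print('rim tri',tri(W(305.5,325),S3(288,173)), onz(*W(305.5,325),.075),onz(*S3(288,173),.075))
print('floor',onz(*T3(250,234),.043), onz(*T3(250,234),.06))
print('glass tri',tri(W(561,289),S3(120,272),Tp(192,251)),onz(*W(561,289),.077),onz(*S3(120,272),.077),onz(*Tp(192,251),.077))
print('deck',onz(*W(202,265),.075),onz(*W(404,262),.075),'mid front')
E
```

```text
rim tri (array([0.5272, 0.1066, 0.0571]), [np.float64(0.0), np.float64(0.0)]) [0.5218 0.1116 0.075 ] [0.5171 0.1152 0.075 ]
floor [0.5239 0.1095 0.043 ] [0.5222 0.1084 0.06  ]
glass tri (array([0.5384, 0.3246, 0.0746]), [np.float64(1.5), np.float64(1.2), np.float64(0.3)]) [0.5391 0.3244 0.077 ] [0.5356 0.325  0.077 ] [0.5379 0.324  0.077 ]
deck [0.4532 0.0446 0.075 ] [0.4882 0.2042 0.075 ] mid front
```

Views disagree by about 3 mm and the fit leaves only ±2 mm. I'll measure the well and glass from the same relative wrist pose so camera bias cancels.

>>> play_rows --pt "1.9 -2.4 0 0 0 0 7" --pt "1.9 -2.4 0 0 0 0 7" --pt "1.9 -2.4 0 0 0 0 7" --pt "1.9 -2.4 0 0 0 0 7" --pt "0 0 0 0 0 0 7" --pt "0 0 0 0 0 0 7"

```text
time: 14.58
ee_pos: [0.5596, 0.1025, 0.2843]
eef_rot: [0.783, 0.622, 0.003, 0.001]
ft_force: [0.3, 0.3, 0.1]
width: 0.0699
```

```bash
python3 -c "
from h import *
snap('wrist','wW');print(r.read_state()['ee_pos'],r.read_state()['eef_rot'])"
```

```text
[0.55937668 0.10293246 0.28449578] [0.7829552  0.62206797 0.00340321 0.0010089 ]
```

>>> play_rows --pt "0.35 4.27 0 0 0 0 7" --pt "0.35 4.27 0 0 0 0 7" --pt "0.35 4.27 0 0 0 0 7" --pt "0.35 4.27 0 0 0 0 7" --pt "0.35 4.27 0 0 0 0 7" --pt "0 0 0 0 0 0 7" --pt "0 0 0 0 0 0 7"

```text
time: 15.5
ee_pos: [0.5768, 0.3157, 0.2845]
eef_rot: [0.783, 0.622, 0.003, 0.001]
ft_force: [0.7, 0.1, -1.1]
width: 0.0702
```

```bash
python3 -c "
from h import *
snap('wrist','wG');print(r.read_state()['ee_pos'],r.read_state()['eef_rot'])
p=proj('wW',(.521,.1105,.075));q=proj('wG',(.538,.3243,.077));print(p,q)
c=lambda f,p:cv2.resize(cv2.imread('pics/%s.png'%f)[int(p[1])-45:int(p[1])+45,int(p[0])-45:int(p[0])+45],(396,396),interpolation=2)
print(int(p[0])-45,int(p[1])-45,int(q[0])-45,int(q[1])-45)
cv2.imwrite('pics/m5.png',np.hstack([c('wW',p),c('wG',q)]))"
```

```text
[0.57728828 0.31489202 0.28455403] [0.7834667  0.62142312 0.00329268 0.00154686]
[252.11006511 133.79495848] [252.65454015 133.49222553]
207 88 207 88
```

View pics/m5.png

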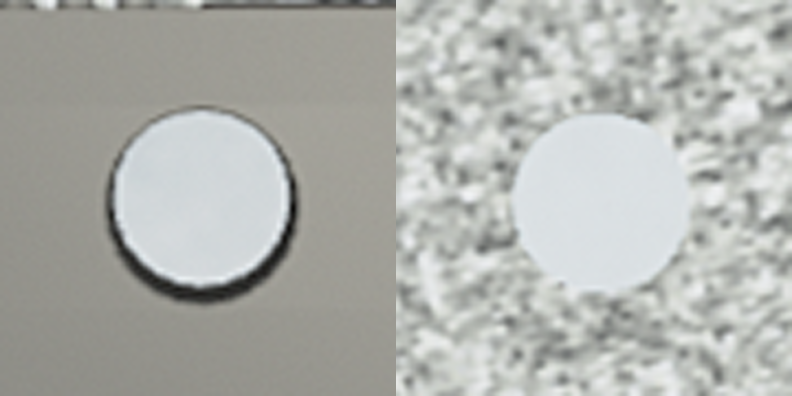

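```bash
python3 -c "
from h import *
np.set_printoptions(precision=4,suppress=True)
P=lambda x,y:((x+.5)/4.4-.5+207,(y+.5)/4.4-.5+88)
w=onz('wW',P(202,204),.075);g=onz('wG',P(205.5,202.5),.077);print(w,g,w-g)
for q in [(107,204),(297,204),(202,106),(202,302)]: print(onz('wW',P(*q),.075))
yaw=-.222;print(np.array([-np.sin(yaw),np.cos(yaw)])@(g[:2]-r.read_state()['ee_pos'][:2]),r.read_state()['ee_pos'])
"
```

```text
[0.5213 0.1109 0.075 ] [0.5384 0.325  0.077 ] [-0.017  -0.2141 -0.002 ]
[0.5153 0.0852 0.075 ]
[0.5273 0.1367 0.075 ]
[0.4957 0.1169 0.075 ]
[0.5481 0.1047 0.075 ]
0.001333125861437268 [0.5773 0.3149 0.2846]
```

>>> play_rows --pt "-1.95 0.5 -2.2 0 0 0 7" --pt "-1.95 0.5 -3 0 0 0 7" --pt "0 0 -4 0 0 0 7" --pt "0 0 -4 0 0 0 7" --pt "0 0 -4 0 0 0 7" --pt "0 0 -3.5 0 0 0 7" --pt "0 0 -2.5 0 0 0 7" --pt "0 0 -1 0 0 0 7" --pt "0 0 0 0 0 0 7" --pt "0 0 0 0 0 0 7" --grip_force 10

```text
time: 16.8
ee_pos: [0.5389, 0.3258, 0.0437]
eef_rot: [0.783, 0.621, 0.004, 0.001]
ft_force: [0.3, 0.0, 0.5]
width: 0.07
```

>>> play_rows --pt "0 0 0 0 0 0 5.5" --pt "0 0 0 0 0 0 5.2" --pt "0 0 0 0 0 0 4.5" --pt "0 0 0 0 0 0 4.5" --pt "0 0 0 0 0 0 4.5" --pt "0 0 0 0 0 0 4.5" --grip_force 10

```text
time: 17.55
ee_pos: [0.5382, 0.3257, 0.0425]
eef_rot: [0.783, 0.622, 0.003, 0.001]
ft_force: [0.3, 0.8, 0.9]
width: 0.0471
```

>>> play_rows --pt "0 0 1 0 0 0 4.5" --pt "0 0 3 0 0 0 4.5" --pt "0 0 3 0 0 0 4.5" --pt "0 0 0 0 0 0 4.5" --pt "0 0 0 0 0 0 4.5"

```text
time: 18.18
ee_pos: [0.538, 0.3252, 0.112]
eef_rot: [0.783, 0.622, 0.003, 0.001]
ft_force: [-0.5, -0.1, -0.0]
width: 0.0469
```

>>> play_rows --pt "0 0 3.8 0 0 0 4.5" --pt "-0.2 -2.7 0 0 0 0 4.5" --pt "-0.2 -2.7 0 0 0 0 4.5" --pt "-0.22 -2.7 0 0 0 0 4.5" --pt "-0.22 -2.7 0 0 0 0 4.5" --pt "-0.22 -2.7 0 0 0 0 4.5" --pt "-0.22 -2.7 0 0 0 0 4.5" --pt "-0.22 -2.7 0 0 0 0 4.5" --pt "-0.22 -2.5 0 0 0 0 4.5" --pt "0 0 0 0 0 0 4.5" --pt "0 0 0 0 0 0 4.5" --pt "0 0 0 0 0 0 4.5"

```text
time: 19.68
ee_pos: [0.5207, 0.1127, 0.1502]
eef_rot: [0.783, 0.622, 0.003, 0.001]
ft_force: [-0.7, -0.6, 0.5]
width: 0.0472
```

```bash
python3 -c "
from h import *
snap('wrist','w6');snap('scene','s6');s=r.read_state();print(s['ee_pos'],s['eef_rot'],s['ft_force'])
i=cv2.resize(cv2.imread('pics/w6.png'),(480,360));j=cv2.resize(cv2.imread('pics/s6.png')[160:280,180:300],(320,320),interpolation=2)
o=np.zeros((360,800,3),np.uint8);o[:,:480]=i;o[:320,480:]=j;cv2.imwrite('pics/m6.png',o)"
```

```text
[0.52075322 0.11252697 0.15029026] [0.78283701 0.62221717 0.00331663 0.00100882] [ 0.37219012  0.18164993 -0.95131479]
```

View pics/m6.png

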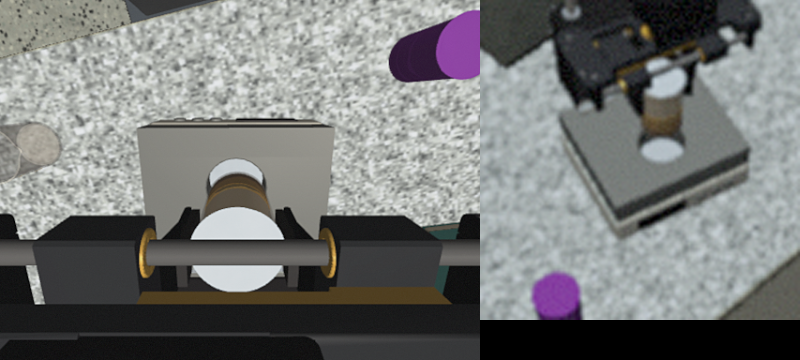

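>>> play_rows --pt "0 -0.15 -1 0 0 0 4.5" --pt "0 0 -1 0 0 0 4.5" --pt "0 0 -0.7 0 0 0 4.5" --pt "0 0 0 0 0 0 4.5" --pt "0 0 0 0 0 0 4.5"

```text
time: 20.4
ee_pos: [0.521, 0.1102, 0.1236]
eef_rot: [0.783, 0.622, 0.003, 0.001]
ft_force: [-0.5, -0.7, -0.3]
width: 0.0464
```

>>> play_rows --pt "0 0 -0.3 0 0 0 4.5" --pt "0 0 -0.3 0 0 0 4.5" --pt "0 0 -0.3 0 0 0 4.5"

```text
time: 20.78
ee_pos: [0.5209, 0.1101, 0.1142]
eef_rot: [0.783, 0.622, 0.003, 0.001]
ft_force: [-0.3, -0.3, -0.3]
width: 0.0468
```

The glass bottom is below deck level with no force, so it is entering the well. I continue down gently.

>>> play_rows --pt "0 0.05 -0.4 0 0 0 4.5" --pt "0 0 -0.4 0 0 0 4.5" --pt "0 0 -0.4 0 0 0 4.5"

```text
time: 21.15
ee_pos: [0.5209, 0.1106, 0.102]
eef_rot: [0.783, 0.622, 0.003, 0.001]
ft_force: [-0.3, 0.1, -1.1]
width: 0.047
```

>>> play_rows --pt "0 0 -0.4 0 0 0 4.5" --pt "0 0 -0.4 0 0 0 4.5" --pt "0 0 -0.3 0 0 0 4.5"

```text
time: 21.52
ee_pos: [0.5209, 0.1106, 0.0911]
eef_rot: [0.783, 0.622, 0.003, 0.001]
ft_force: [-0.1, -0.3, -0.7]
width: 0.0469
```

>>> play_rows --pt "0 0 -0.2 0 0 0 4.5" --pt "0 0 -0.15 0 0 0 4.5" --pt "0 0 0 0 0 0 4.5"

```text
time: 21.9
ee_pos: [0.5209, 0.1106, 0.0878]
eef_rot: [0.783, 0.622, 0.003, 0.001]
ft_force: [0.2, 0.6, -0.9]
width: 0.047
```

>>> play_rows --pt "0 0 -0.12 0 0 0 4.5" --pt "0 0 0 0 0 0 4.5"

```text
time: 22.15
ee_pos: [0.5209, 0.1106, 0.0866]
eef_rot: [0.783, 0.622, 0.003, 0.001]
ft_force: [-0.2, 0.6, -0.1]
width: 0.0469
```

>>> play_rows --pt "0 0 -0.1 0 0 0 4.5" --pt "0 0 0 0 0 0 4.5"

```text
time: 22.4
ee_pos: [0.5209, 0.1106, 0.0856]
eef_rot: [0.783, 0.622, 0.003, 0.001]
ft_force: [0.2, 0.6, -1.6]
width: 0.0471
```

>>> play_rows --pt "0 0 -0.07 0 0 0 4.5" --pt "0 0 0 0 0 0 4.5"

```text
time: 22.65
ee_pos: [0.5211, 0.1107, 0.0854]
eef_rot: [0.783, 0.622, 0.003, 0.001]
ft_force: [-1.5, -0.3, 4.2]
width: 0.0467
```

>>> play_rows --pt "0 0 -0.07 0 0 0 4.5" --pt "0 0 0 0 0 0 4.5"

```text
time: 22.9
ee_pos: [0.5214, 0.1108, 0.0852]
eef_rot: [0.783, 0.622, 0.004, 0.002]
ft_force: [-3.6, -0.6, 9.1]
width: 0.0466
```

Bottom felt at the predicted height (TCP 0.0855). Next I relax, release and withdraw upward, slightly toward the front.

>>> play_rows --pt "0 0 0.1 0 0 0 4.5" --pt "0 0 0 0 0 0 5.2" --pt "0 0 0 0 0 0 6.5" --pt "0 0 0 0 0 0 6.5" --pt "0 0 1 0 0 0 6.5" --pt "0 0 2 0 0 0 6.5" --pt "0 0 3 0 0 0 6.5" --pt "0 0 4 0 0 0 6.5" --pt "-1 1 4 0 0 0 6.5" --pt "-2 3 3 0 0 0 6.5" --pt "-2 4 0 0 0 0 6.5" --pt "-2 4 0 0 0 0 6.5" --pt "0 4 0 0 0 0 6.5" --pt "0 4 0 0 0 0 6.5" --pt "0 0 0 0 0 0 6.5"

```text
time: 24.78
ee_pos: [0.4491, 0.3143, 0.2567]
eef_rot: [0.781, 0.624, 0.004, 0.0]
ft_force: [-1.0, -0.9, 0.1]
width: 0.0648
```

```bash
python3 -c "
from h import *
snap('scene','s7');snap('top','t7');s=r.read_state();print(s['ee_pos'],s['ft_force'])
c=lambda f,x,y,n=130:cv2.resize(cv2.imread('pics/%s.png'%f)[y:y+n,x:x+n],(400,400),interpolation=2)
cv2.imwrite('pics/m7.png',np.hstack([c('s7',190,140),c('t7',180,125)]))"
```

```text
[0.45070004 0.31099859 0.25622378] [-0.41778049 -0.64656263 -1.19338486]
```

View pics/m7.png

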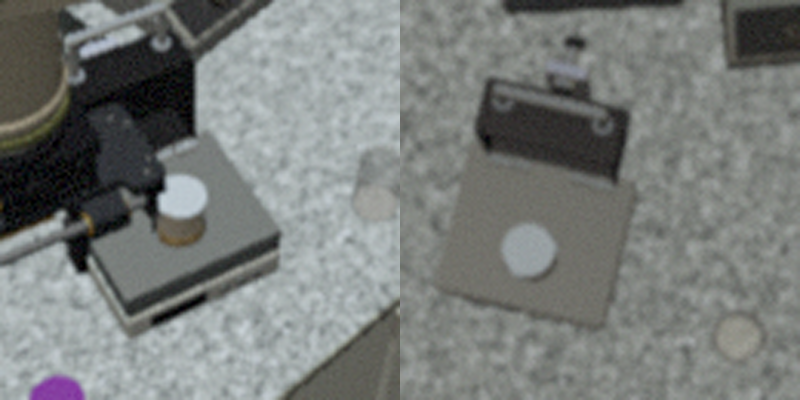

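The glass stands upright in the well, the hood is open at its post, and the beaker looks unmoved. Last numeric checks before hand-in: glass height, and hood and beaker movement between frames.

```bash
python3 -c "
from h import *
np.set_printoptions(precision=4,suppress=True)
f=400/130
print(tri(('s7',(182/f+190,196/f+140)),('t7',(127/f+180,250/f+125))),'expect z .120')
a=cv2.imread('pics/t3.png',0).astype(np.float32);b=cv2.imread('pics/t7.png',0).astype(np.float32);z=cv2.imread('pics/t0.png',0).astype(np.float32)
print('hood shift px t3-t7',cv2.phaseCorrelate(a[150:188,205:262].copy(),b[150:188,205:262].copy()))
print('beaker shift px',cv2.phaseCorrelate(z[220:248,276:304].copy(),b[220:248,276:304].copy()))
r.close_job()"
```

```text
(array([0.5186, 0.1095, 0.1208]), [np.float64(1.4), np.float64(1.4)]) expect z .120
hood shift px t3-t7 ((0.06792503417131712, -0.06637359329830161), 0.9592441354195277)
beaker shift px ((0.03494068263208838, -0.019980467026565307), 0.9496003165509965)
the job is handed in; nothing more can be done
```

The hood is open against its stop, the sample glass is seated in the well, and the job was handed in at about 25 s of the 72 s allowed. No verdict is reported, so the results below are my own checks.

- **Hood:** I swung it by the handle with the tool leaned back to clear the ring-stand clamp. I felt the stop with small steps, and the push at the handle rose to about 8 N. That puts an estimated 11–13 N on the stop, well under the 40 N limit. I held that briefly and let go.
- **Glass:** It went into the well without touching the rim and met the bottom at the predicted height. The force there was about 9 N, against the 35 N limit. I then released it and drew back clear.
- **Last checks:** The glass top measured 0.121 m high (0.120 expected), within about 3 mm of the well centre sideways, and it looks upright. The hood moved less than 0.1 px in the top camera between release and the end, and the beaker less than 0.1 px from start to end.

**Not measured or not in agreement:**
- I could not measure the remaining force of the hood on its stop after letting go; I inferred it from the hood not moving.
- I did not check the stopper numerically, but the arm never worked near it.
- Radial force at the handle reached about 27 N early in the swing because my hinge estimate was a few millimetres off; I corrected it straight away.
- The first estimates of the well's place differed by about 3 mm between cameras, so I measured it again from matched wrist-camera views.

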